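Set up the vein-viewer stand to the patient's arm height

ROBOT

A 7-joint arm with a two-finger parallel gripper is mounted at the origin on a cart in front of the work surface, level with it; the furniture and walls round the work are solid. World frame = base frame: x ahead of the robot, y to its left, z up, the work surface at z = 0. Lengths are in m, angles in rad, forces in N, time in s.
With the tool pointing down it reaches from about 0.4 to 0.85 m from the base axis. Payload 4.5 kg.
Tool frame: the origin (TCP) lies on the centre line of the jaws, within the pads' length; the fingertips stand robot.tip_extent ahead of it and the grasp point (between the pads) lies 11 mm behind it (robot.tip_extent is the distance from the TCP to the fingertips, in m); z points along the fingers, y is the line along which they close (so a half turn about z gives the same grasp; the last joint's range is limited). The gripper opens to 85 mm and grips with 20 to 120 N. Pads are 22 mm wide; open, the fingers measure 114 mm over their backs; the gripper's body (76 mm by 85 mm) begins 54 mm behind the grasp point. The pads swing forward as they close: fully open they stand 13 mm farther back than shut.
Start: joints at [1.359, 0.689, -0.195, 1.565, 0.157, 0.902, -0.215], TCP at [0.152, -0.606, 0.239] pointing down, gripper open.
Joint ranges: [-3.01, 3.01], [-0.46, 2.08], [-1.47, 1.51], [0.13, 2.56], [-1, 4.14], [0.04, 2.09], [-2.66, 2.66]. Speed limits (rad/s): [2.57, 2.57, 3.14, 3.14, 3.14, 3.14, 3.14].

INTERFACE

Orientations are given as a unit quaternion [x, y, z, w].
In Python, from workcell import readout, cams, robot gives the robot as it stands.
- The arm moves only by the tool send_rows, never from a script. Its argument "targets" is a list that holds one entry, the list of rows, each a list of 7 numbers: the shift along the tool's x, y, z in mm, then the turn, a rotation vector about the tool's x, y, z in rad, then the gripper command: -1 is shut, 1 is fully open, values between are in proportion. In form: [[[dx, dy, dz, rx, ry, rz, fingers], ...]]. A call has 1 to 20 rows; each row is the pose to reach, as a shift and turn from the pose commanded when the call began, along the tool's axes at that moment; what a row does not reach only later rows make up. A row lasts 1/8 s, in which the tool goes at most 62.5 mm and 10.7 degrees, less where a joint would pass 70% of its speed; a pose out of reach is approached as far as the arm can. A call with a gripper value outside its range is refused whole. The fingers move at their own pace and stop on an object; "grip_force" is the grip in N (left out, the last holds). Time passes only in rows, so rows that repeat a pose let the fingers close. It gives the time, the measured TCP pose, the force, the opening and the grip force at its end, in the units of the state.
- readout.state(): the state, without advancing time (a new reading comes with each control period).
- cams.snapshot(name): name is "scene" or "side" or "wrist"; returns (picture, depth): 480x640x3 uint8, red, green, blue; 480x640 float32, m along the optical axis (not along the pixel's ray), 0 where there is no reading.
- cams.camera_model(name): a dict with "intrinsics" (3x3 intrinsics, pixels), "R" (3x3) and "t" (3): a world point X has camera coordinates R X + t. Camera axes: x right, y down, z forward; pixel columns grow to the right and rows downward; lengths in m; the calibration is good to about 2 mm. A picture is of the moment at which its call begins: read the wrist's pose just before it. camera_model takes no time and is no camera call; for the wrist camera it gives the pose at the moment of the call.
- robot.job_done(): hands the job in; it is judged then, once.
The state is a dict: "clock": time; "joints": joint angles; "dq": joint speeds; "tau": joint torques, N m; "tool_pos": TCP position; "tcp_rot": TCP orientation; "ft_force": force on the tool from outside, world axes, zero at the start; "wrist_torque": the same for the moment, N m; "gripper_width": finger opening in m; "finger_force": force on a finger pad.
Only numpy, scipy, OpenCV 4.12 (cv2) and the standard library are available. Lean on these libraries where they do the work, as an engineer would, in place of code of your own. Each camera call takes 0.05 s, during which the arm holds its last target. There are 200 camera calls.

TASK

Get the vein-viewer stand ready for the next patient: pull up the yellow plunger and give it a quarter turn so that it stays out, swing the viewer head well aside, and stack arm-rest boards flat and square on the rubber mat until the top of the stack lies within the height of the red tab, leaving the tab where it is set and the spare boards off the stand. Then swing the head back over the boards and turn the plunger back so that its pin drops fully into its hole and locks the arm. Do not knock over the bottle or the specimen cups.

Things in the scene. Friction and masses are not known exactly. Their poses are not given: they have to be found in the camera images.
- rest (a point): centre of the black rubber mat (108 x 66 mm) on the white base plate of the vein-viewer stand, at the height of the mat's top face, on which the boards are stacked. The stand is fixed. x points from the mat to the post, along the mat's length; z up. The base plate is 210 x 116 mm, its top 2 mm below the mat's top, and reaches 70 mm from this point towards -x, 140 mm towards +x and 58 mm to either side
- pivot (a point): top of the stand's upright steel post (22 mm thick), on the axis about which the swing arm with the viewer head turns; 115 mm from rest along rest's x and 210 mm above it. A dark index disc 100 mm across sits round the post, its top 29 mm below this point; the arm turns just above it
- mark (a point): middle of the front face of the red height tab: a red crossbar 98 mm wide, 16 mm tall and 6 mm thick, just behind the mat, across the stand; it clings to the post (about 5 N to slide it) and differs in height from start to start. Its 16 mm height is the band in which the top of the stack must lie: from 8 mm below to 8 mm above this point. z up. It stands 86 mm from rest along rest's x, so 36 mm behind the end of a board squarely on the mat
- boom (a joint): angle of the swing arm about the post, rad: 0 = the white viewer head stands over the mat, index hole under the pin; positive swings the head to the stand's -y side (counterclockwise from above), 1.57 = quite aside, stop at 1.70, stop at -0.30 the other way. With the pin out it turns stiffly (about 2 N at the head) and stays where it is left; with the pin in its hole it is locked to within about 0.03 rad
- head_grip (a point): centre of the black upright grip knob, round, 20 mm thick and 36 mm tall, on top of the viewer head; it turns with the arm at 118 mm from the post axis, 234 mm above rest. The head below it is 76 x 58 x 44 mm, its underside about 150 mm above rest
- plunger (a joint): lift of the sprung index pin, m: 0 = fully in its hole (locked), 0.012 = resting held out on its collar, 0.010 = resting on the plain face of the disc because the hole is not under it, stop at 0.020. The spring pushes it down with 4 to 8 N; above 0.012 the handle is free to twist
- twist (a joint): turn of the yellow T-handle on the pin, rad: 0 = bar along the swing arm, its lug in the collar's slot; 1.57 = turned a quarter counterclockwise (from above), bar across the arm, lug on top of the collar, so that the pin is held out when let go; stops at -0.05 and 1.62
- handle (a point): centre of the yellow T-handle of the index plunger, a bar 42 x 12 mm, 20 mm tall; x along the bar, z up. It sits on the swing arm 36 mm from the post axis, towards the head (82 mm from the head's grip knob), 242 mm above rest when the pin is in, and rises with the pin. The collar's top lies 27 mm below its centre
- t1_c (a point): point at the centre of a thick blue arm-rest board, a flat rigid slab 100 x 58 mm, 24 mm thick; x along its 100 mm length, y across its 58 mm width, z through its thickness
- t2_c (a point): point at the centre of a thick blue arm-rest board, a flat rigid slab 100 x 58 mm, 24 mm thick; x along its 100 mm length, y across its 58 mm width, z through its thickness
- t3_c (a point): point at the centre of a thick blue arm-rest board, a flat rigid slab 100 x 58 mm, 24 mm thick; x along its 100 mm length, y across its 58 mm width, z through its thickness; it lies on board t1 at first
- t4_c (a point): point at the centre of a thick blue arm-rest board, a flat rigid slab 100 x 58 mm, 24 mm thick; x along its 100 mm length, y across its 58 mm width, z through its thickness; may be absent (None), else it lies on board t2 at first
- t5_c (a point): point at the centre of a thick blue arm-rest board, a flat rigid slab 100 x 58 mm, 24 mm thick; x along its 100 mm length, y across its 58 mm width, z through its thickness; may be absent (None), else it lies on board s1 at first
- s1_c (a point): point at the centre of a thin grey arm-rest board, a flat rigid slab 100 x 58 mm, 12 mm thick; x along its 100 mm length, y across its 58 mm width, z through its thickness
- s2_c (a point): point at the centre of a thin grey arm-rest board, a flat rigid slab 100 x 58 mm, 12 mm thick; x along its 100 mm length, y across its 58 mm width, z through its thickness; may be absent (None)
- bottle: green antiseptic squeeze bottle, 99 mm tall, at the right back of the trolley; origin under its base, z up. A bystander
- cup_blue: specimen cup with blue lid, 46 mm wide, 59 mm tall, at the right front of the trolley; origin under its base, z up. A bystander
- cup_yellow: specimen cup with yellow lid, 46 mm wide, 59 mm tall, at the right front of the trolley; origin under its base, z up. A bystander

How it is judged:
On the way, in this order (a step that is already met when the one before it is completed fails the run):
1. the plunger is pulled up and turned so that it stays out (value of joint plunger above 0.009 m and value of joint twist above 1.2 rad), for 0.2 s.
2. the viewer head is swung well aside (more than about 60 degrees) (value of joint boom above 1.05 rad), for 0.2 s.
3. with the head aside, boards are stacked square on the mat until the top lies within the red tab's height ((horizontal distance between t1_c and rest above 0.07 m or (horizontal distance between t1_c and rest below 0.015 m and angle between t1_c's own z axis and vertical below 0.06 rad and angle between the x axis of t1_c and the x axis of rest, either way round below 0.16 rad and z of t1_c in the frame of mark below -0.0035 m)) and (horizontal distance between t2_c and rest above 0.07 m or (horizontal distance between t2_c and rest below 0.015 m and angle between t2_c's own z axis and vertical below 0.06 rad and angle between the x axis of t2_c and the x axis of rest, either way round below 0.16 rad and z of t2_c in the frame of mark below -0.0035 m)) and (horizontal distance between t3_c and rest above 0.07 m or (horizontal distance between t3_c and rest below 0.015 m and angle between t3_c's own z axis and vertical below 0.06 rad and angle between the x axis of t3_c and the x axis of rest, either way round below 0.16 rad and z of t3_c in the frame of mark below -0.0035 m)) and (horizontal distance between t4_c and rest above 0.07 m or (horizontal distance between t4_c and rest below 0.015 m and angle between t4_c's own z axis and vertical below 0.06 rad and angle between the x axis of t4_c and the x axis of rest, either way round below 0.16 rad and z of t4_c in the frame of mark below -0.0035 m)) and (horizontal distance between t5_c and rest above 0.07 m or (horizontal distance between t5_c and rest below 0.015 m and angle between t5_c's own z axis and vertical below 0.06 rad and angle between the x axis of t5_c and the x axis of rest, either way round below 0.16 rad and z of t5_c in the frame of mark below -0.0035 m)) and (horizontal distance between s1_c and rest above 0.07 m or (horizontal distance between s1_c and rest below 0.015 m and angle between s1_c's own z axis and vertical below 0.06 rad and angle between the x axis of s1_c and the x axis of rest, either way round below 0.16 rad and z of s1_c in the frame of mark below 0.0025 m)) and (horizontal distance between s2_c and rest above 0.07 m or (horizontal distance between s2_c and rest below 0.015 m and angle between s2_c's own z axis and vertical below 0.06 rad and angle between the x axis of s2_c and the x axis of rest, either way round below 0.16 rad and z of s2_c in the frame of mark below 0.0025 m)) and ((horizontal distance between t1_c and rest below 0.015 m and angle between t1_c's own z axis and vertical below 0.06 rad and angle between the x axis of t1_c and the x axis of rest, either way round below 0.16 rad and z of t1_c in the frame of mark above -0.0205 m) or (horizontal distance between t2_c and rest below 0.015 m and angle between t2_c's own z axis and vertical below 0.06 rad and angle between the x axis of t2_c and the x axis of rest, either way round below 0.16 rad and z of t2_c in the frame of mark above -0.0205 m) or (horizontal distance between t3_c and rest below 0.015 m and angle between t3_c's own z axis and vertical below 0.06 rad and angle between the x axis of t3_c and the x axis of rest, either way round below 0.16 rad and z of t3_c in the frame of mark above -0.0205 m) or (horizontal distance between t4_c and rest below 0.015 m and angle between t4_c's own z axis and vertical below 0.06 rad and angle between the x axis of t4_c and the x axis of rest, either way round below 0.16 rad and z of t4_c in the frame of mark above -0.0205 m) or (horizontal distance between t5_c and rest below 0.015 m and angle between t5_c's own z axis and vertical below 0.06 rad and angle between the x axis of t5_c and the x axis of rest, either way round below 0.16 rad and z of t5_c in the frame of mark above -0.0205 m) or (horizontal distance between s1_c and rest below 0.015 m and angle between s1_c's own z axis and vertical below 0.06 rad and angle between the x axis of s1_c and the x axis of rest, either way round below 0.16 rad and z of s1_c in the frame of mark above -0.0145 m) or (horizontal distance between s2_c and rest below 0.015 m and angle between s2_c's own z axis and vertical below 0.06 rad and angle between the x axis of s2_c and the x axis of rest, either way round below 0.16 rad and z of s2_c in the frame of mark above -0.0145 m)) and linear speed of each of t1, t2, t3, t4, t5, s1, s2 below 0.02 m/s and value of joint boom above 0.9 rad), for 0.3 s.
4. the viewer head is back over the stack (value of joint boom between -0.1 and 0.1 rad), for 0.1 s.
At the end, for the whole second after the job is handed in: Top of the stack within the red tab's 16 mm height; each board on the stand flat, within 15 mm and 9 degrees of square on the mat; spare boards over 70 mm from its centre; head over the mat within 0.05 rad; pin within 3 mm of fully in, T-handle within 0.3 rad of home; boards at rest ((horizontal distance between t1_c and rest above 0.07 m or (horizontal distance between t1_c and rest below 0.015 m and angle between t1_c's own z axis and vertical below 0.06 rad and angle between the x axis of t1_c and the x axis of rest, either way round below 0.16 rad and z of t1_c in the frame of mark below -0.0035 m)) and (horizontal distance between t2_c and rest above 0.07 m or (horizontal distance between t2_c and rest below 0.015 m and angle between t2_c's own z axis and vertical below 0.06 rad and angle between the x axis of t2_c and the x axis of rest, either way round below 0.16 rad and z of t2_c in the frame of mark below -0.0035 m)) and (horizontal distance between t3_c and rest above 0.07 m or (horizontal distance between t3_c and rest below 0.015 m and angle between t3_c's own z axis and vertical below 0.06 rad and angle between the x axis of t3_c and the x axis of rest, either way round below 0.16 rad and z of t3_c in the frame of mark below -0.0035 m)) and (horizontal distance between t4_c and rest above 0.07 m or (horizontal distance between t4_c and rest below 0.015 m and angle between t4_c's own z axis and vertical below 0.06 rad and angle between the x axis of t4_c and the x axis of rest, either way round below 0.16 rad and z of t4_c in the frame of mark below -0.0035 m)) and (horizontal distance between t5_c and rest above 0.07 m or (horizontal distance between t5_c and rest below 0.015 m and angle between t5_c's own z axis and vertical below 0.06 rad and angle between the x axis of t5_c and the x axis of rest, either way round below 0.16 rad and z of t5_c in the frame of mark below -0.0035 m)) and (horizontal distance between s1_c and rest above 0.07 m or (horizontal distance between s1_c and rest below 0.015 m and angle between s1_c's own z axis and vertical below 0.06 rad and angle between the x axis of s1_c and the x axis of rest, either way round below 0.16 rad and z of s1_c in the frame of mark below 0.0025 m)) and (horizontal distance between s2_c and rest above 0.07 m or (horizontal distance between s2_c and rest below 0.015 m and angle between s2_c's own z axis and vertical below 0.06 rad and angle between the x axis of s2_c and the x axis of rest, either way round below 0.16 rad and z of s2_c in the frame of mark below 0.0025 m)) and ((horizontal distance between t1_c and rest below 0.015 m and angle between t1_c's own z axis and vertical below 0.06 rad and angle between the x axis of t1_c and the x axis of rest, either way round below 0.16 rad and z of t1_c in the frame of mark above -0.0205 m) or (horizontal distance between t2_c and rest below 0.015 m and angle between t2_c's own z axis and vertical below 0.06 rad and angle between the x axis of t2_c and the x axis of rest, either way round below 0.16 rad and z of t2_c in the frame of mark above -0.0205 m) or (horizontal distance between t3_c and rest below 0.015 m and angle between t3_c's own z axis and vertical below 0.06 rad and angle between the x axis of t3_c and the x axis of rest, either way round below 0.16 rad and z of t3_c in the frame of mark above -0.0205 m) or (horizontal distance between t4_c and rest below 0.015 m and angle between t4_c's own z axis and vertical below 0.06 rad and angle between the x axis of t4_c and the x axis of rest, either way round below 0.16 rad and z of t4_c in the frame of mark above -0.0205 m) or (horizontal distance between t5_c and rest below 0.015 m and angle between t5_c's own z axis and vertical below 0.06 rad and angle between the x axis of t5_c and the x axis of rest, either way round below 0.16 rad and z of t5_c in the frame of mark above -0.0205 m) or (horizontal distance between s1_c and rest below 0.015 m and angle between s1_c's own z axis and vertical below 0.06 rad and angle between the x axis of s1_c and the x axis of rest, either way round below 0.16 rad and z of s1_c in the frame of mark above -0.0145 m) or (horizontal distance between s2_c and rest below 0.015 m and angle between s2_c's own z axis and vertical below 0.06 rad and angle between the x axis of s2_c and the x axis of rest, either way round below 0.16 rad and z of s2_c in the frame of mark above -0.0145 m)) and linear speed of each of t1, t2, t3, t4, t5, s1, s2 below 0.02 m/s and value of joint boom between -0.05 and 0.05 rad and value of joint plunger below 0.003 m and value of joint twist below 0.3 rad); the robot touches nothing.
It fails at once if the red height tab is shifted by more than 4 mm (distance of mark from where it was at the start of the episode above 0.004 m).
It fails at once if the bottle is knocked over (angle between bottle's own z axis and vertical above 0.6 rad).
It fails at once if the blue cup is knocked over (angle between cup_blue's own z axis and vertical above 0.6 rad).
It fails at once if the yellow cup is knocked over (angle between cup_yellow's own z axis and vertical above 0.6 rad).
Of t4, t5, s2 only 1 to 3 are there at a start; the rules pass over those that are not, and their reading is None.
At some moment in a run one of s2 may be knocked a few centimetres aside while the robot is not near it.
Once in a run the grip may slacken for a moment while it holds something.
It also fails if it takes over 210 s, if anything falls off the work surface, if the arm or the gripper's body presses on something with over 40 N, if the wrist force passes 120 N, or if a joint passes its speed limit or range.

## Working session

There is one attempt and no reset: what is moved stays moved. The work goes in short steps, Python scripts to look and compute and a tool call to move; the robot and the scene stay as the last step left them, time stands still between calls to the robot, and variables do not carry over. Pictures are saved under pics/ and viewed, at most 14 in all, crops included, and the job is handed in when it is done.

Besides the shell and the picture viewer there is one more tool, called as name([rows], argument=value, ...), one row to a line, values as JSON. send_rows: Moves the arm, as the interface text tells. Its arguments: {"type":"object","properties":{"targets":{"type":"array"},"grip_force":{"type":"number"}},"required":["targets"]}

```bash
mkdir -p pics; ls
cat > h.py <<'E'
import numpy as np, cv2
from workcell import readout, cams, robot
from scipy.spatial.transform import Rotation as Rn
def pts(name):
    m=cams.camera_model(name); im,d=cams.snapshot(name)
    K=np.array(m["intrinsics"]);R=np.array(m["R"]);t=np.array(m["t"])
    v,u=np.mgrid[:480,:640]
    c=np.stack([(u-K[0,2])/K[0,0]*d,(v-K[1,2])/K[1,1]*d,d],-1)
    P=(c-t)@R; P[d==0]=np.nan
    return im,d,P,m
def save(im,n): cv2.imwrite(f"pics/{n}.png",im[:,:,::-1])
E
python3 - <<'E'
from h import *
s=readout.state(); print({k:np.round(v,3) for k,v in s.items()}, robot.tip_extent)
a,_,P,m=pts("scene"); save(a,"scene0"); print(m["R"],m["t"],m["intrinsics"]); np.save("P_scene.npy",P);np.save("I_scene.npy",a)
b,_,P,m=pts("side"); save(b,"side0"); print(m["R"],m["t"]); np.save("P_side.npy",P);np.save("I_side.npy",b)
E
```

```text
pics
{'clock': np.float64(0.0), 'joints': array([ 1.359,  0.69 , -0.195,  1.566,  0.157,  0.902, -0.215]), 'dq': array([-0.001, -0.   , -0.001, -0.002,  0.   , -0.001,  0.   ]), 'tau': array([ 0.0000e+00, -5.3960e+01, -1.2660e+00, -1.5854e+01,  9.0000e-03,
        9.0000e-03, -0.0000e+00]), 'tool_pos': array([ 0.152, -0.606,  0.238]), 'tcp_rot': array([ 0.992,  0.123, -0.   , -0.001]), 'ft_force': array([-1.06 , -0.259,  0.161]), 'wrist_torque': array([-0.018, -0.045,  0.046]), 'finger_force': np.float64(0.0), 'gripper_width': np.float64(0.086)} 0.008
[[ 0.75979182 -0.65015955 -0.00299315]
 [-0.48277856 -0.56109097 -0.67238515]
 [ 0.43547819  0.51231776 -0.74019542]] [-0.41816313  0.36027812  0.85383238] [[436.75724387   0.         326.64407853]
 [  0.         436.75724387 242.30008308]
 [  0.           0.           1.        ]]
[[-0.94217691 -0.33463605 -0.01792725]
 [-0.13489621  0.42768718 -0.89380461]
 [ 0.3067665  -0.83970375 -0.44809812]] [0.50567278 0.20625219 0.77851342]
```

View pics/scene0.png

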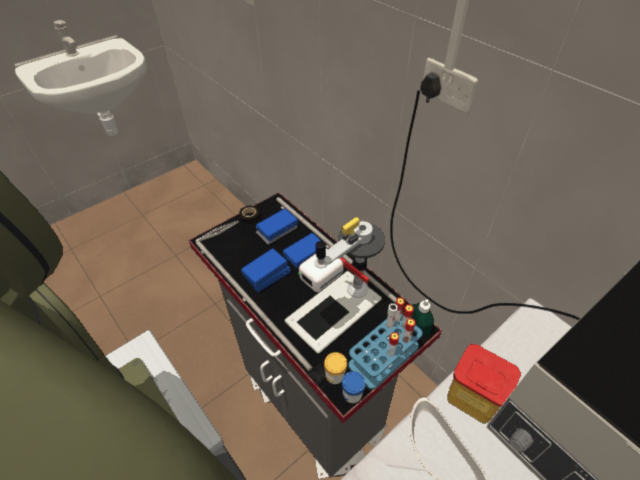

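View pics/side0.png

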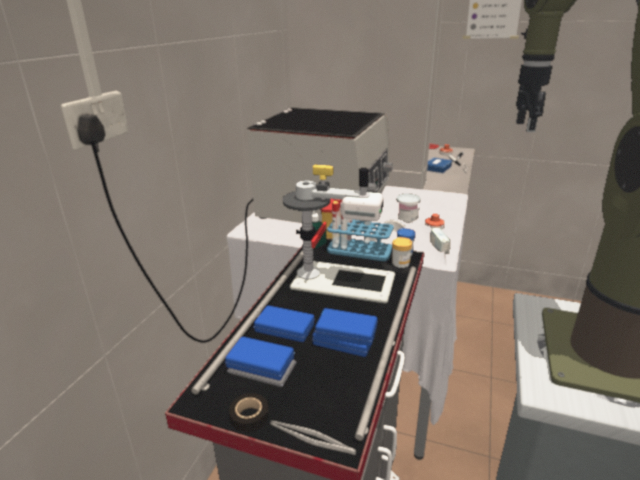

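The scene picture shows the stand at (345,300), with the head at (320,270), the knob at (320,250), the yellow handle at (350,226) and the red tab at (355,270). There are three board piles: blue on blue at (266,270), a single blue at (305,250), and blue on grey at (277,226). The cups are at (335,367) and (353,387), with the bottle at (425,315).

```bash
cat >> h.py <<'E'
def mask(im,P,kind):
    h=cv2.cvtColor(im,cv2.COLOR_RGB2HSV).astype(int); H,S,V=h[...,0],h[...,1],h[...,2]
    ws=(P[...,0]>0.25)&(P[...,0]<0.95)&(np.abs(P[...,1])<0.6)&(P[...,2]>-0.01)&(P[...,2]<0.4)
    c={'blue':(H>105)&(H<125)&(S>150)&(V>60),'yellow':(H>20)&(H<33)&(S>140)&(V>90),'red':((H<6)|(H>174))&(S>150)&(V>80),
       'white':(S<50)&(V>140),'dark':V<40}[kind]
    return c&ws
def comps(mk,amin=25):
    n,l,s,c=cv2.connectedComponentsWithStats(mk.astype(np.uint8),connectivity=8)
    return [(l==i) for i in range(1,n) if s[i,4]>=amin]
E
python3 - <<'E'
from h import *
for n in("scene","side"):
    P=np.load(f"P_{n}.npy");im=np.load(f"I_{n}.npy")
    print(n)
    for k in('blue','yellow','red','white'):
        for c in comps(mask(im,P,k)):
            q=P[c]; ys,xs=np.where(c); print(k,len(q),(int(xs.mean()),int(ys.mean())),np.round(np.nanmedian(q,0),3),'lo',np.round(np.nanpercentile(q,2,axis=0),3),'hi',np.round(np.nanpercentile(q,98,axis=0),3))
            if k=='blue' and len(q)>150:
                zt=np.nanpercentile(q[:,2],90); top=q[np.abs(q[:,2]-zt)<0.005]
                r=cv2.minAreaRect((top[:,:2]*1000).astype(np.float32)); print('   top z',round(float(np.median(top[:,2])),4),r)
E
```

```text
scene
blue 703 (276, 223) [0.555 0.212 0.036] lo [0.509 0.189 0.001] hi [0.606 0.279 0.039]
   top z 0.0363 ((558.3543701171875, 218.67247009277344), (100.8226547241211, 59.85624694824219), 0.018973754718899727)
blue 1891 (278, 262) [0.468 0.1   0.029] lo [0.392 0.077 0.001] hi [0.603 0.153 0.051]
   top z 0.0481 ((440.2742004394531, 107.66653442382812), (99.78691864013672, 60.304012298583984), 3.506549835205078)
blue 380 (352, 382) [ 0.397 -0.258  0.058] lo [ 0.378 -0.278  0.054] hi [ 0.418 -0.238  0.061]
   top z 0.0584 ((397.7064208984375, -256.3255615234375), (44.95573806762695, 40.963165283203125), 46.4272346496582)
yellow 166 (350, 225) [ 0.543 -0.082  0.263] lo [ 0.526 -0.085  0.243] hi [ 0.564 -0.073  0.268]
yellow 198 (335, 362) [ 0.4   -0.204  0.058] lo [ 0.386 -0.219  0.056] hi [ 0.418 -0.188  0.06 ]
yellow 223 (474, 400) [ 0.578 -0.432  0.005] lo [ 0.567 -0.457 -0.009] hi [ 0.584 -0.393  0.022]
red 170 (354, 270) [ 0.556 -0.087  0.119] lo [ 0.553 -0.125  0.091] hi [ 0.579 -0.047  0.124]
red 33 (222, 280) [ 0.353  0.171 -0.006] lo [ 0.352  0.136 -0.01 ] hi [0.355 0.223 0.0
[... 3112 characters left out ...]
 [ 0.557 -0.223  0.011] hi [ 0.574 -0.204  0.052]
white 69 (343, 241) [ 0.542 -0.209  0.033] lo [ 0.536 -0.221  0.009] hi [ 0.55  -0.207  0.052]
white 52 (362, 239) [ 0.5   -0.26   0.019] lo [ 0.49  -0.277  0.011] hi [ 0.538 -0.254  0.03 ]
white 152 (402, 257) [ 0.395 -0.186  0.029] lo [ 0.381 -0.199  0.004] hi [ 0.41  -0.181  0.042]
white 2030 (340, 281) [ 0.524 -0.052  0.013] lo [ 0.401 -0.135  0.007] hi [ 0.6   -0.02   0.025]
white 1007 (383, 358) [0.365 0.158 0.02 ] lo [ 0.36  -0.136  0.016] hi [0.37  0.306 0.022]
white 697 (236, 335) [0.626 0.181 0.02 ] lo [ 0.622 -0.027  0.017] hi [0.632 0.306 0.022]
white 410 (320, 438) [0.417 0.326 0.006] lo [0.371 0.314 0.002] hi [0.466 0.331 0.01 ]
```

Run:
```python
from h import *
for n in("scene","side"):
    P=np.load(f"P_{n}.npy");im=np.load(f"I_{n}.npy")
    q=P.reshape(-1,3)
    m=mask(im,P,'white')&(P[...,2]<0.02)&(P[...,2]>0.006)&(P[...,0]>.38)&(P[...,0]<.618)&(P[...,1]>-.16)&(P[...,1]<0.01)
    c=max(comps(m),key=lambda c:c.sum()); b=P[c]; print(n,len(b),'z',np.median(b[:,2]),cv2.minAreaRect((b[:,:2]*1000).astype(np.float32)))
    h=cv2.cvtColor(im,cv2.COLOR_RGB2HSV)
    d=(h[...,2]<60)&(P[...,2]<0.022)&(P[...,2]>0.008)&(P[...,0]>.38)&(P[...,0]<.55)&(P[...,1]>-.14)&(P[...,1]<-0.02)
    c=max(comps(d),key=lambda c:c.sum()); b=P[c]; print(' mat',len(b),'z',np.median(b[:,2]),cv2.minAreaRect((b[:,:2]*1000).astype(np.float32)))
    c=[c for c in comps(mask(im,P,'red')) if abs(np.nanmedian(P[c],0)[0]-.556)<.01 and abs(np.nanmedian(P[c],0)[1]+.08)<.04][0]
    b=P[c]; f=b[(b[:,0]<0.562)]; y=f[:,1];A=np.c_[y,np.ones(len(y))];k=np.linalg.lstsq(A,f[:,0],rcond=None)[0]
    print(' tab slope',k,'z',np.percentile(f[:,2],[1,5,25,50,75,95,99]).round(4),'y',np.percentile(y,[1,99]))
    for lo in np.arange(-.13,-.02,.012):
        g=f[(y>=lo)&(y<lo+.012)]; 
        if len(g)>3: print('   ',lo.round(3),len(g),g[:,2].min().round(4),g[:,2].max().round(4))
    # knob + handle
    kn=(h[...,2]<60)&(P[...,2]>0.222)&(P[...,2]<0.28)&(abs(P[...,0]-.465)<.05)&(abs(P[...,1]+.08)<.04)
    b=P[kn]; print(' knob',len(b),np.median(b,0).round(4),b.min(0).round(3),b.max(0).round(3))
```

```text
scene 2279 z 0.012198854115318302 ((502.61767578125, -79.82416534423828), (209.6634521484375, 117.71520233154297), 3.675685167312622)
 mat 1026 z 0.01432648020111504 ((468.56427001953125, -82.07832336425781), (105.03035736083984, 63.186283111572266), 2.040872573852539)
 tab slope [-0.05221582  0.5514139 ] z [0.1078 0.1108 0.1149 0.1197 0.1216 0.1232 0.1238] y [-0.12570531 -0.04672425]
    -0.13 20 0.1121 0.1235
    -0.118 25 0.1108 0.1237
    -0.106 27 0.1097 0.124
    -0.094 25 0.11 0.123
    -0.082 26 0.1108 0.1243
    -0.07 25 0.107 0.1237
    -0.058 14 0.1064 0.1225
 knob 145 [ 0.4608 -0.0876  0.259 ] [ 0.455 -0.092  0.233] [ 0.473 -0.076  0.269]
side 1878 z 0.01324880866168011 ((503.3966369628906, -80.17815399169922), (209.27769470214844, 119.66901397705078), 3.63425874710083)
 mat 620 z 0.015361837275249896 ((469.54473876953125, -78.99092864990234), (101.8793716430664, 59.023685455322266), 0.9109837412834167)
 tab slope [-0.0518152   0.55225419] z [0.1086 0.1095 0.1142 0.1192 0.1223 0.1235 0.1243] y [-0.11689471 -0.02733633]
    -0.118 16 0.1094 0.1236
    -0.106 14 0.1085 0.1246
    -0.094 15 0.1096 0.1237
    -0.082 14 0.1112 0.1257
    -0.07 19 0.1091 0.1234
    -0.058 15 0.1083 0.1234
    -0.046 17 0.1088 0.1237
    -0.034 22 0.1091 0.1236
 knob 145 [ 0.4636 -0.0744  0.2506] [ 0.457 -0.083  0.233] [ 0.472 -0.07   0.268]
```

```bash
cat >> h.py <<'E'
def go(p,yaw,cur=None):
    """shift/turn in tool axes to world p and tool-x yaw, tool down; cur=(p,yaw) start else measured"""
    s=readout.state(); p0=np.array(s["tool_pos"]); R0=Rn.from_quat(s["tcp_rot"])
    if cur is not None: p0=np.array(cur[0]); R0=Rn.from_euler('z',cur[1])*Rn.from_euler('x',np.pi)
    R1=Rn.from_euler('z',yaw)*Rn.from_euler('x',np.pi)
    d=R0.inv().apply(np.array(p)-p0)*1000; r=(R0.inv()*R1).as_rotvec()
    print(np.round(d,1),np.round(r,3),'rows>=',round(max(np.linalg.norm(d)/62.5,np.degrees(np.linalg.norm(r))/10.7),1))
E
python3 - <<'E'
from h import *
go([.38,-.20,.43],.058); go([.53,-.078,.38],.058)
E
```

```text
[ 320.  -338.2 -190.9] [-0.002  0.     0.188] rows>= 8.1
[ 495.2 -420.  -140.8] [-0.002  0.     0.188] rows>= 10.6
```

send_rows([
  [[0,0,-100,0,0,0,1],[0,0,-190,0,0,0,1],[0,0,-190,0,0,0,1],[320,-338,-190,0,0,0.188,1],[320,-338,-190,0,0,0.188,1],[320,-338,-190,0,0,0.188,1],[320,-338,-190,0,0,0.188,1],[320,-338,-190,0,0,0.188,1],[320,-338,-190,0,0,0.188,1],[320,-338,-190,0,0,0.188,1],[320,-338,-190,0,0,0.188,1],[320,-338,-190,0,0,0.188,1],[495,-420,-141,-0.002,0,0.188,1],[495,-420,-141,-0.002,0,0.188,1],[495,-420,-141,-0.002,0,0.188,1],[495,-420,-141,-0.002,0,0.188,1],[495,-420,-141,-0.002,0,0.188,1],[495,-420,-141,-0.002,0,0.188,1],[495,-420,-141,-0.002,0,0.188,1],[495,-420,-141,-0.002,0,0.188,1]],
], grip_force=60)

```text
clock: 2.6
tool_pos: [0.5296, -0.0793, 0.3808]
tcp_rot: [1.0, 0.028, 0.0, 0.001]
ft_force: [0.0, -0.1, -0.1]
gripper_width: 0.0856
finger_force: 0.0
```

Run:
```python
from h import *
s=readout.state(); print(s['tool_pos'],s['tcp_rot'],s['joints'])
im,d,P,m=pts("wrist"); save(im,"w1"); print(m["R"],m["t"])
for c in comps(mask(im,P,'yellow'),60):
    b=P[c]; zt=np.nanpercentile(b[:,2],80); t=b[abs(b[:,2]-zt)<.004]; print('yellow',len(b),np.nanmedian(b,0),zt,cv2.minAreaRect((t[:,:2]*1000).astype(np.float32)))
h=cv2.cvtColor(im,cv2.COLOR_RGB2HSV)
kn=(h[...,2]<70)&(P[...,2]>0.262)&(P[...,2]<0.275); b=P[kn]; print(len(b), b.min(0) if len(b) else 0, b.max(0) if len(b) else 0,np.median(b,0))
```

```text
[ 0.52959795 -0.07932281  0.38075896] [9.99603159e-01 2.81354488e-02 3.99816152e-04 1.32703905e-03] [ 0.31163748  0.43239061 -0.39200602  1.61719313  0.18117657  1.12692663
 -1.64034492]
[[ 5.66389604e-02 -9.98394325e-01  8.94598826e-04]
 [-9.63520136e-01 -5.44257451e-02  2.62043482e-01]
 [-2.61574036e-01 -1.57038344e-02 -9.65055653e-01]] [-0.11070083  0.43574456  0.65265196]
yellow 1438 [ 0.61245928 -0.36328734  0.01219188] 0.023974616938076374 ((611.0823364257812, -365.6783447265625), (85.7276840209961, 11.756047248840332), 9.80451774597168)
yellow 102 [ 0.56560509 -0.21550296  0.13200445] 0.13257711734048466 ((565.5255126953125, -215.72125244140625), (11.906471252441406, 11.427316665649414), 50.26996994018555)
yellow 114 [ 0.56668685 -0.23928667  0.13208476] 0.13273688308897758 ((566.0617065429688, -239.49908447265625), (11.538517951965332, 11.990616798400879), 24.911224365234375)
yellow 666 [ 0.55959111 -0.07984828  0.26560808] 0.2664066272310213 ((555.2728881835938, -78.54173278808594), (27.772235870361328, 11.122398376464844), 3.578371047973633)
yellow 121 [ 0.54450314 -0.26271969  0.13183817] 0.13248600339954905 ((544.495849609375, -263.1298828125), (11.171631813049316, 12.282243728637695), 3.9876928329467773)
yellow 115 [ 0.49758852 -0.26456228  0.13186187] 0.13256897575633764 ((497.6363220214844, -264.2188720703125), (11.811283111572266, 12.380139350891113), 24.337718963623047)
yellow 1123 [ 0.40206224 -0.20442806  0.05797072] 0.05877042442594662 ((401.5153503417969, -204.39064025878906), (44.35879135131836, 43.8311653137207), 55.787437438964844)
618 [ 0.45750527 -0.09276581  0.2621118 ] [ 0.47698844 -0.07456559  0.26828898] [ 0.4675976  -0.08412091  0.26585991]
```

Run:
```python
from h import *
go([.548,-.079,.30],.06);go([.548,-.079,.248],.06)
```

```text
[18.2  0.8 80.7] [ 0.003 -0.001 -0.003] rows>= 1.3
[ 18.2   0.7 132.7] [ 0.003 -0.001 -0.003] rows>= 2.1
```

send_rows([
  [[18,1,50,0.003,0,0,1],[18,1,80,0.003,0,0,1],[18,1,110,0.003,0,0,1],[18,1,133,0.003,0,0,1],[18,1,133,0.003,0,0,1],[18,1,133,0.003,0,0,-1],[18,1,133,0.003,0,0,-1],[18,1,133,0.003,0,0,-1],[18,1,133,0.003,0,0,-1],[18,1,133,0.003,0,0,-1],[18,1,133,0.003,0,0,-1],[18,1,133,0.003,0,0,-1]],
], grip_force=60)

```text
clock: 4.15
tool_pos: [0.5483, -0.0782, 0.2478]
tcp_rot: [1.0, 0.029, 0.001, -0.001]
ft_force: [-1.4, 1.0, 5.9]
gripper_width: 0.0105
finger_force: 61.9
```

send_rows([
  [[0,0,-5,0,0,0,-1],[0,0,-10,0,0,0,-1],[0,0,-16,0,0,0,-1],[0,0,-16,0,0,0,-1],[0,0,-16,0,0,0,-1]],
])

```text
clock: 4.78
tool_pos: [0.5481, -0.0784, 0.2631]
tcp_rot: [1.0, 0.029, 0.0, -0.001]
ft_force: [2.4, 3.0, -8.0]
gripper_width: 0.0112
finger_force: 38.9
```

send_rows([
  [[0,0,0,0,0,-0.15,-1],[0,0,0,0,0,-0.3,-1],[0,0,0,0,0,-0.45,-1],[0,0,0,0,0,-0.6,-1],[0,0,0,0,0,-0.75,-1],[0,0,0,0,0,-0.9,-1],[0,0,0,0,0,-1.05,-1],[0,0,0,0,0,-1.2,-1],[0,0,0,0,0,-1.35,-1],[0,0,0,0,0,-1.5,-1],[0,0,0,0,0,-1.56,-1],[0,0,0,0,0,-1.56,-1],[0,0,0,0,0,-1.56,-1]],
])

```text
clock: 6.4
tool_pos: [0.5473, -0.0776, 0.2628]
tcp_rot: [0.69, 0.724, 0.0, -0.001]
ft_force: [0.6, 5.5, -7.1]
gripper_width: 0.0109
finger_force: 64.0
```

send_rows([
  [[0,0,2,0,0,0,-1],[0,0,3,0,0,0,-1],[0,0,3,0,0,0,-0.3],[0,0,3,0,0,0,-0.3],[0,0,3,0,0,0,-0.3],[0,0,-30,0,0,0,-0.3],[0,0,-80,0,0,0,0],[0,0,-100,0,0,0,0]],
])

```text
clock: 7.4
tool_pos: [0.5492, -0.0785, 0.3664]
tcp_rot: [0.69, 0.723, 0.002, 0.002]
ft_force: [0.0, -0.3, 0.6]
gripper_width: 0.0428
finger_force: 0.0
```

Run:
```python
from h import *
im,d,P,m=pts("wrist"); save(im,"w2"); print(readout.state()['joints'].round(2) if hasattr(readout.state()['joints'],'round') else readout.state()['joints'])
for c in comps(mask(im,P,'yellow'),60):
    b=P[c]; zt=np.nanpercentile(b[:,2],80)
    if zt<.2: continue
    t=b[abs(b[:,2]-zt)<.004]; print('yellow',len(b),np.nanmedian(b,0),zt,cv2.minAreaRect((t[:,:2]*1000).astype(np.float32)))
go([.467,-.083,.32],.9); go([.467,-.083,.25],.9)
```

```text
[ 0.56  0.56 -0.87  1.58  0.45  1.21 -0.34]
yellow 960 [ 0.54761719 -0.08480663  0.27751161] 0.27823778294208007 ((548.6419677734375, -82.13302612304688), (11.699519157409668, 33.36343002319336), 2.1917684078216553)
[ -0.8 -83.5  47.3] [ 0.007 -0.003  0.717] rows>= 3.8
[ -0.8 -84.  117.3] [ 0.007 -0.003  0.717] rows>= 3.8
```

Run:
```python
from h import *
go([.467,-.0835,.32],.06); go([.467,-.0835,.243],.06)
for t in np.arange(.12,1.6,.12): print([round(118*(1-np.cos(t)),1),round(118*np.sin(t),1),0,0,0,-round(t,2),-1])
```

```text
[ -1.3 -83.5  47.3] [ 0.006 -0.006  1.557] rows>= 8.3
[ -1.3 -84.1 124.3] [ 0.006 -0.006  1.557] rows>= 8.3
[np.float64(0.8), np.float64(14.1), 0, 0, 0, np.float64(-0.12), -1]
[np.float64(3.4), np.float64(28.0), 0, 0, 0, np.float64(-0.24), -1]
[np.float64(7.6), np.float64(41.6), 0, 0, 0, np.float64(-0.36), -1]
[np.float64(13.3), np.float64(54.5), 0, 0, 0, np.float64(-0.48), -1]
[np.float64(20.6), np.float64(66.6), 0, 0, 0, np.float64(-0.6), -1]
[np.float64(29.3), np.float64(77.8), 0, 0, 0, np.float64(-0.72), -1]
[np.float64(39.2), np.float64(87.9), 0, 0, 0, np.float64(-0.84), -1]
[np.float64(50.3), np.float64(96.7), 0, 0, 0, np.float64(-0.96), -1]
[np.float64(62.4), np.float64(104.1), 0, 0, 0, np.float64(-1.08), -1]
[np.float64(75.2), np.float64(110.0), 0, 0, 0, np.float64(-1.2), -1]
[np.float64(88.7), np.float64(114.3), 0, 0, 0, np.float64(-1.32), -1]
[np.float64(102.6), np.float64(117.0), 0, 0, 0, np.float64(-1.44), -1]
[np.float64(116.7), np.float64(118.0), 0, 0, 0, np.float64(-1.56), -1]
```

send_rows([
  [[-1,-84,20,0.006,-0.006,1.557,1],[-1,-84,20,0.006,-0.006,1.557,1],[-1,-84,20,0.006,-0.006,1.557,1],[-1,-84,47,0.006,-0.006,1.557,1],[-1,-84,47,0.006,-0.006,1.557,1],[-1,-84,47,0.006,-0.006,1.557,1],[-1,-84,47,0.006,-0.006,1.557,1],[-1,-84,47,0.006,-0.006,1.557,1],[-1,-84,47,0.006,-0.006,1.557,1],[-1,-84,90,0.006,-0.006,1.557,1],[-1,-84,124,0.006,-0.006,1.557,1],[-1,-84,124,0.006,-0.006,1.557,1],[-1,-84,124,0.006,-0.006,1.557,-1],[-1,-84,124,0.006,-0.006,1.557,-1],[-1,-84,124,0.006,-0.006,1.557,-1],[-1,-84,124,0.006,-0.006,1.557,-1],[-1,-84,124,0.006,-0.006,1.557,-1],[-1,-84,124,0.006,-0.006,1.557,-1]],
], grip_force=50)

```text
clock: 9.7
tool_pos: [0.4646, -0.0836, 0.2401]
tcp_rot: [1.0, 0.03, -0.003, -0.0]
ft_force: [-1.1, 0.2, 6.4]
gripper_width: 0.019
finger_force: 48.6
```

send_rows([
  [[0,0,-2,0,0,0,-1],[1,14,-2,0,0,-0.12,-1],[3.4,28,-2,0,0,-0.24,-1],[7.6,41.6,-2,0,0,-0.36,-1],[13.3,54.5,-2,0,0,-0.48,-1],[20.6,66.6,-2,0,0,-0.6,-1],[29.3,77.8,-2,0,0,-0.72,-1],[39.2,87.9,-2,0,0,-0.84,-1],[50.3,96.7,-2,0,0,-0.96,-1],[62.4,104,-2,0,0,-1.08,-1],[75.2,110,-2,0,0,-1.2,-1],[88.7,114.3,-2,0,0,-1.32,-1],[102.6,117,-2,0,0,-1.44,-1],[110,117.8,-2,0,0,-1.5,-1],[110,117.8,-2,0,0,-1.5,-1],[110,117.8,-2,0,0,-1.5,-1]],
])

```text
clock: 11.7
tool_pos: [0.5816, -0.1949, 0.2402]
tcp_rot: [0.711, 0.703, -0.002, -0.002]
ft_force: [2.6, -0.1, -3.7]
gripper_width: 0.0186
finger_force: 52.7
```

Swung. Next: release, rise, move off and look closely at the tab and mat.

send_rows([
  [[0,0,0,0,0,0,0],[0,0,0,0,0,0,0],[0,0,0,0,0,0,0],[0,0,-40,0,0,0,0],[0,0,-80,0,0,0,0],[0,0,-120,0,0,0,0.5]],
])

```text
clock: 12.45
tool_pos: [0.5818, -0.1943, 0.3617]
tcp_rot: [0.711, 0.704, -0.003, -0.003]
ft_force: [0.4, -1.4, 0.8]
gripper_width: 0.0594
finger_force: 0.0
```

Run:
```python
from h import *
print(readout.state()['tool_pos'])
a,_,P,m=pts("scene"); b,_,Q,_=pts("side"); save(a,"scene1"); save(b,"side1")
for n,im,P in(("scene",a,P),("side",b,Q)):
    h=cv2.cvtColor(im,cv2.COLOR_RGB2HSV)
    d=(h[...,2]<60)&(P[...,2]<0.022)&(P[...,2]>0.008)&(P[...,0]>.40)&(P[...,0]<.55)&(P[...,1]>-.14)&(P[...,1]<-0.02)
    c=max(comps(d),key=lambda c:c.sum()); q=P[c]; print(n,' mat',len(q),'z',np.median(q[:,2]),cv2.minAreaRect((q[:,:2]*1000).astype(np.float32)))
    for c in comps(mask(im,P,'red')):
        q=P[c]; md=np.nanmedian(q,0)
        if abs(md[0]-.555)<.012 and abs(md[1]+.08)<.04: print(' tab',len(q),np.nanpercentile(q[q[:,0]<.562],[2,98],axis=0).round(4))
    h=cv2.cvtColor(im,cv2.COLOR_RGB2HSV)
    grey=(h[...,1]<60)&(h[...,2]>80)&(P[...,2]>.004)&(P[...,2]<.016)&(P[...,0]>.37)&(P[...,0]<.62)&(P[...,1]>.03)&(P[...,1]<.33)
    for c in comps(grey): print(' grey',c.sum(),np.nanmedian(P[c],0))
go([.44,.108,.20],.03); go([.44,.108,.36],.03)
```

```text
[ 0.58175035 -0.194304    0.36165971]
scene  mat 989 z 0.014276686981231895 ((468.7897644042969, -81.83219146728516), (103.61958312988281, 63.34398651123047), 2.425772190093994)
 tab 219 [[ 0.5512 -0.1246  0.1076]
 [ 0.5611 -0.0317  0.1238]]
 grey 64 [0.40449944 0.32025843 0.00686614]
 grey 47 [0.50867807 0.21145637 0.01091625]
side  mat 602 z 0.01535500019836794 ((468.72320556640625, -78.16552734375), (99.37335968017578, 55.77724838256836), 4.864566802978516)
 tab 145 [[ 0.5524 -0.1153  0.1087]
 [ 0.5605 -0.0275  0.1238]]
 grey 375 [0.53441784 0.24630189 0.01008129]
 grey 396 [0.42479873 0.32304858 0.00666127]
[ 300.1 -147.6  165.1] [ 1.000e-03 -1.000e-03  1.531e+00] rows>= 8.2
[ 300.1 -147.4    5.1] [ 1.000e-03 -1.000e-03  1.531e+00] rows>= 8.2
```

View pics/side1.png

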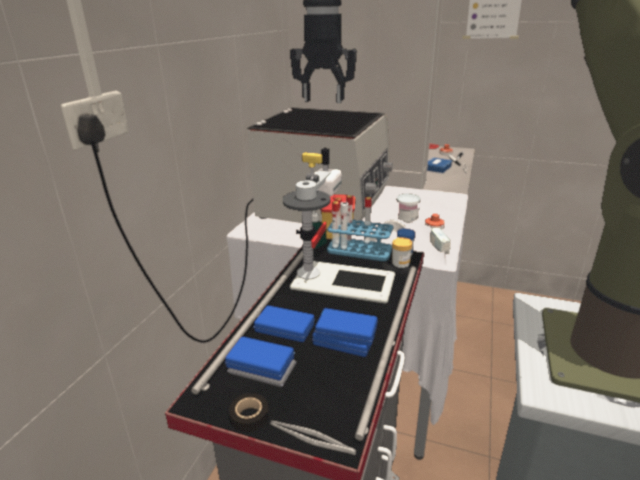

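The side view shows the head aside at (325,180), the mat clear at (360,280) and the tab at (317,234). The piles are unmoved, and only one grey board is present, under the pile at (260,358).

send_rows([
  [[300,-147,5,0,0,1.531,1],[300,-147,5,0,0,1.531,1],[300,-147,5,0,0,1.531,1],[300,-147,5,0,0,1.531,1],[300,-147,5,0,0,1.531,1],[300,-147,5,0,0,1.531,1],[300,-147,5,0,0,1.531,1],[300,-147,5,0,0,1.531,1],[300,-147,5,0,0,1.531,1],[300,-147,5,0,0,1.531,1],[300,-147,5,0,0,1.531,1]],
], grip_force=80)

```text
clock: 13.92
tool_pos: [0.438, 0.1068, 0.3565]
tcp_rot: [1.0, 0.016, -0.004, -0.0]
ft_force: [-0.9, 0.0, -1.1]
gripper_width: 0.0857
finger_force: 0.0
```

```bash
cat >> h.py <<'E'
def boards(im,P):
    m=mask(im,P,'blue')&(P[...,0]<.66)&(P[...,1]>-.15)
    for c in comps(m,300):
        q=P[c]; 
        for z in (.024,.036,.048,.0385,.0625,.0865,.1105):
            t=q[abs(q[:,2]-z)<.004]
            if len(t)>1500:
                cc,(w,h),an=cv2.minAreaRect((t[:,:2]*1000).astype(np.float32))
                if h>w: w,h,an=h,w,an-90
                print('board',len(t),'z',np.median(t[:,2]).round(4),'c',np.round(cc,1),'size',round(w,1),round(h,1),'yaw',round(np.radians(an),3))
E
python3 - <<'E'
from h import *
print(readout.state()['tool_pos'],readout.state()['joints'])
im,d,P,m=pts("wrist"); save(im,"w3"); boards(im,P)
go([.441,.109,.10],.03); go([.441,.109,.033],.03)
E
```

```text
[0.4380101  0.10682484 0.35645005] [ 0.05932882  0.3461602  -0.55778688  1.8688456   0.21113656  0.99290306
 -2.12866717]
board 6028 z 0.0364 c [559.6 217.9] size 98.6 58.3 yaw 0.003
board 5740 z 0.0365 c [559.6 217.7] size 98.2 57.0 yaw 0.005
board 5135 z 0.0242 c [565.1 105.3] size 99.9 57.9 yaw -0.004
board 1845 z 0.0478 c [443.  108.1] size 99.2 57.6 yaw 0.048
[  5.   -1.9 256.4] [-0.001  0.008  0.001] rows>= 4.1
[  5.5  -1.9 323.4] [-0.001  0.008  0.001] rows>= 5.2
```

send_rows([
  [[5,-1.5,100,0,0.008,-0.015,1],[5,-1.5,200,0,0.008,-0.015,1],[5,-1.5,256,0,0.008,-0.015,1],[5,-1.5,256,0,0.008,-0.015,1],[5,-1.5,256,0,0.008,-0.015,1],[5,-1.5,300,0,0.008,-0.015,1],[5,-1.5,323,0,0.008,-0.015,1],[5,-1.5,323,0,0.008,-0.015,1],[5,-1.5,323,0,0.008,-0.015,-1],[5,-1.5,323,0,0.008,-0.015,-1],[5,-1.5,323,0,0.008,-0.015,-1],[5,-1.5,323,0,0.008,-0.015,-1],[5,-1.5,323,0,0.008,-0.015,-1]],
], grip_force=80)

```text
clock: 15.6
tool_pos: [0.4419, 0.109, 0.0358]
tcp_rot: [1.0, 0.022, 0.002, -0.001]
ft_force: [0.2, -0.0, 12.7]
gripper_width: 0.0564
finger_force: 84.5
```

Run:
```python
from h import *
s=readout.state();p=np.array(s['tool_pos']); print(p,s['gripper_width'],Rn.from_quat(s['tcp_rot']).as_euler('xyz'))
go(p+[0,0,.10],.045);go([.469,-.082,.12],.055); go([.469,-.082,.05],.055);go([.469,-.082,.0255],.055)
```

```text
[0.44188267 0.10899496 0.03575699] 0.056358688023418466 [-3.13952644 -0.0043522   0.04425461]
[   0.4   -0.2 -100. ] [-0.002 -0.004 -0.001] rows>= 1.6
[ 19.  191.8 -84.6] [-0.002 -0.004 -0.011] rows>= 3.4
[ 18.7 192.  -14.6] [-0.002 -0.004 -0.011] rows>= 3.1
[ 18.6 192.    9.9] [-0.002 -0.004 -0.011] rows>= 3.1
```

send_rows([
  [[0,0,-20,0,0,0,-1],[0,0,-60,0,0,0,-1],[0,0,-100,0,0,0,-1],[10,50,-100,0,0,0,-1],[15,100,-95,0,0,0,-1],[19,150,-90,0,0,-0.011,-1],[19,192,-85,0,0,-0.011,-1],[19,192,-85,0,0,-0.011,-1],[19,192,-85,0,0,-0.011,-1]],
])

```text
clock: 16.73
tool_pos: [0.4684, -0.082, 0.1193]
tcp_rot: [1.0, 0.028, 0.001, -0.001]
ft_force: [-0.1, 1.4, -0.7]
gripper_width: 0.0561
finger_force: 85.8
```

Run:
```python
from h import *
s=readout.state();p=np.array(s['tool_pos']); print(p,s['gripper_width'],Rn.from_quat(s['tcp_rot']).as_euler('xyz'))
im,d,P,m=pts("side"); save(im[180:420,180:500],"side2")
b=P[mask(im,P,'blue')&(P[...,1]<-.03)&(P[...,0]<.55)&(P[...,1]>-.13)]; print(len(b),np.percentile(b,[2,50,98],axis=0).round(4))
go([.469,-.082,.05],.055);go([.469,-.082,.0265],.055)
```

```text
[ 0.46837398 -0.081984    0.11931555] 0.05607419318266762 [-3.14037593e+00 -2.07852690e-03  5.55354659e-02]
572 [[ 0.4199 -0.1013  0.1136]
 [ 0.4493 -0.0606  0.132 ]
 [ 0.5119 -0.0497  0.1342]]
[ 0.3  0.9 69.2] [-0.002 -0.002  0.002] rows>= 1.1
[ 0.3  1.  92.7] [-0.002 -0.002  0.002] rows>= 1.5
```

View pics/side2.png

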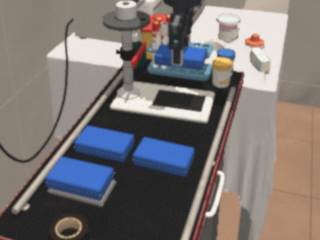

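The crop shows one board level in the gripper at (180,57), a single t1 left at (163,154), and the others in place.

send_rows([
  [[0,1,40,0,0,0,-1],[0,1,69,0,0,0,-1],[0,1,85,0,0,0,-1],[0,1,91,0,0,0,-1],[0,1,93.5,0,0,0,-1],[0,1,93.5,0,0,0,-1]],
])

```text
clock: 17.52
tool_pos: [0.4687, -0.0823, 0.0258]
tcp_rot: [1.0, 0.029, 0.001, -0.001]
ft_force: [-0.3, 0.7, 0.2]
gripper_width: 0.0562
finger_force: 86.0
```

send_rows([
  [[0,0,1,0,0,0,-1],[0,0,1,0,0,0,-1]],
])

```text
clock: 17.77
tool_pos: [0.4688, -0.0824, 0.0258]
tcp_rot: [1.0, 0.028, 0.002, -0.001]
ft_force: [-2.5, 1.8, 15.8]
gripper_width: 0.0564
finger_force: 87.8
```

send_rows([
  [[0,0,0,0,0,0,1],[0,0,0,0,0,0,1],[0,0,0,0,0,0,1],[0,0,-50,0,0,0,1],[0,0,-110,0,0,0,1],[-18,-60,-130,0,0,0,1],[-18,-120,-180,0,0,0,1],[-18,-192,-200,0,0,0,1],[-18,-192,-200,0,0,0,1],[-18,-192,-200,0,0,0,1],[-18,-192,-200,0,0,0,1]],
])

```text
clock: 19.15
tool_pos: [0.439, 0.1058, 0.2235]
tcp_rot: [1.0, 0.027, -0.0, 0.0]
ft_force: [-0.1, -0.6, -0.2]
gripper_width: 0.0852
finger_force: 0.0
```

Run:
```python
from h import *
s=readout.state();p=np.array(s['tool_pos']); print(p,Rn.from_quat(s['tcp_rot']).as_euler('xyz'))
im,d,P,m=pts("wrist"); boards(im,P)
im,d,P,m=pts("scene"); 
b=P[mask(im,P,'blue')&(P[...,1]<-.03)&(P[...,0]<.55)&(P[...,1]>-.13)]; b=b[b[:,2]>.035];print(len(b),np.median(b[:,2]),cv2.minAreaRect((b[:,:2]*1000).astype(np.float32)))
go([.442,.1085,.06],.045);go([.442,.1085,.011],.045)
```

```text
[0.43903914 0.1058248  0.22349367] [3.14070262e+00 9.67527281e-04 5.46162102e-02]
board 7452 z 0.0364 c [544.7 217. ] size 69.1 57.6 yaw 0.006
board 7062 z 0.0364 c [544.7 217.1] size 68.6 57.1 yaw -0.002
board 6411 z 0.0242 c [551.8 105.1] size 73.4 57.9 yaw -0.004
board 10281 z 0.0378 c [469.4 -82.2] size 98.7 57.9 yaw 0.055
board 10050 z 0.0378 c [469.4 -82.2] size 98.7 57.9 yaw 0.055
board 5679 z 0.0241 c [447.9 106.4] size 99.8 57.9 yaw -0.026
871 0.038122257057592035 ((466.5751647949219, -84.16470336914062), (98.26102447509766, 55.75795364379883), 3.8685362339019775)
[  3.3  -3.  163.3] [0.001 0.001 0.008] rows>= 2.6
[  3.3  -3.1 212.3] [0.001 0.001 0.008] rows>= 3.4
```

send_rows([
  [[9,0,60,0,0,0.081,1],[9,0,120,0,0,0.081,1],[9,0,163,0,0,0.081,1],[9,0,163,0,0,0.081,1],[9,0,195,0,0,0.081,1],[9,0,212,0,0,0.081,1],[9,0,212,0,0,0.081,1],[9,0,212,0,0,0.081,-1],[9,0,212,0,0,0.081,-1],[9,0,212,0,0,0.081,-1],[9,0,212,0,0,0.081,-1],[9,0,212,0,0,0.081,-1]],
], grip_force=80)

```text
clock: 20.75
tool_pos: [0.4507, 0.1082, 0.0148]
tcp_rot: [1.0, -0.013, -0.0, -0.0]
ft_force: [-0.7, -0.8, 9.5]
gripper_width: 0.0562
finger_force: 85.3
```

Run:
```python
from h import *
s=readout.state();p=np.array(s['tool_pos']); print(p,s['gripper_width'],Rn.from_quat(s['tcp_rot']).as_euler('xyz'))
go([.469,-.082,.14],.055); go([.469,-.082,.07],.055);go([.469,-.082,.0382+p[2]],.055)
```

```text
[0.45065404 0.10824837 0.01483571] 0.056157266329927034 [-3.14099383e+00  4.84986690e-04 -2.59083760e-02]
[  23.2  189.6 -125.3] [-0.001  0.    -0.081] rows>= 3.7
[ 23.2 189.7 -55.3] [-0.001  0.    -0.081] rows>= 3.2
[ 23.2 189.7 -38.3] [-0.001  0.    -0.081] rows>= 3.1
```

send_rows([
  [[0,0,-20,0,0,0,-1],[0,0,-70,0,0,0,-1],[0,0,-125,0,0,0,-1],[8,50,-125,0,0,-0.04,-1],[16,100,-125,0,0,-0.08,-1],[24,150,-120,0,0,-0.08,-1],[26,190,-110,0,0,-0.081,-1],[26,190,-80,0,0,-0.081,-1],[26,190,-55,0,0,-0.081,-1],[26,190,-45,0,0,-0.081,-1],[26,190,-40,0,0,-0.081,-1],[26,190,-40,0,0,-0.081,-1]],
])

```text
clock: 22.25
tool_pos: [0.4717, -0.0821, 0.0536]
tcp_rot: [1.0, 0.028, -0.001, 0.0]
ft_force: [-0.0, 0.3, -0.9]
gripper_width: 0.0561
finger_force: 85.3
```

send_rows([
  [[0,0,1.5,0,0,0,-1],[0,0,3,0,0,0,-1],[0,0,3,0,0,0,-1]],
])

```text
clock: 22.62
tool_pos: [0.472, -0.0822, 0.0528]
tcp_rot: [1.0, 0.028, 0.0, 0.0]
ft_force: [-3.5, -0.7, 23.7]
gripper_width: 0.0558
finger_force: 88.2
```

send_rows([
  [[0,0,-1,0,0,0,1],[0,0,-1,0,0,0,1],[0,0,-1,0,0,0,1],[0,0,-60,0,0,0,1],[0,-60,-120,0,0,0,1],[0,-120,-140,0,0,0,1],[50,-182,-140,0,0,0.059,1],[103,-182,-140,0,0,0.059,1],[103,-182,-140,0,0,0.059,1],[103,-182,-140,0,0,0.059,1],[103,-182,-140,0,0,0.059,1]],
])

```text
clock: 24.0
tool_pos: [0.5631, 0.1042, 0.1894]
tcp_rot: [1.0, -0.002, -0.002, 0.001]
ft_force: [-0.2, 0.5, 0.2]
gripper_width: 0.0854
finger_force: 0.0
```

Run:
```python
from h import *
s=readout.state();p=np.array(s['tool_pos']); print(p,Rn.from_quat(s['tcp_rot']).as_euler('xyz'))
im,d,P,m=pts("wrist"); boards(im,P)
im,d,P,m=pts("scene"); 
b=P[mask(im,P,'blue')&(P[...,1]<-.03)&(P[...,0]<.55)&(P[...,1]>-.13)]; b=b[b[:,2]>.058];print(len(b),np.median(b[:,2]),cv2.minAreaRect((b[:,:2]*1000).astype(np.float32)))
go([.565,.1052,.06],-.004);go([.565,.1052,.011],-.004)
```

```text
[0.56305899 0.10420095 0.18943534] [ 3.14045555  0.00471818 -0.00340216]
board 5257 z 0.024 c [565.3 104.9] size 98.7 57.9 yaw -0.005
board 10087 z 0.0364 c [560.4 216.9] size 99.8 57.8 yaw 0.007
board 9612 z 0.0364 c [560.6 216.9] size 98.9 57.6 yaw 0.008
board 7263 z 0.0618 c [483. -82.] size 74.0 58.7 yaw 0.041
923 0.06236780506714709 ((466.24835205078125, -84.48551940917969), (98.21395111083984, 54.7151985168457), 3.211500406265259)
[  2.2  -1.2 129.8] [0.001 0.004 0.   ] rows>= 2.1
[  2.4  -1.2 178.8] [0.001 0.004 0.   ] rows>= 2.9
```

send_rows([
  [[1,-1,60,0,0.004,0,1],[1,-1,110,0,0.004,0,1],[1,-1,130,0,0.004,0,1],[1,-1,130,0,0.004,0,1],[1,-1,160,0,0.004,0,1],[1,-1,178,0,0.004,0,1],[1,-1,178,0,0.004,0,1],[1,-1,178,0,0.004,0,-1],[1,-1,178,0,0.004,0,-1],[1,-1,178,0,0.004,0,-1],[1,-1,178,0,0.004,0,-1],[1,-1,178,0,0.004,0,-1]],
], grip_force=80)

```text
clock: 25.6
tool_pos: [0.5658, 0.1065, 0.0136]
tcp_rot: [1.0, -0.002, 0.002, -0.0]
ft_force: [0.1, 0.2, 6.5]
gripper_width: 0.0563
finger_force: 85.9
```

Run:
```python
from h import *
s=readout.state();p=np.array(s['tool_pos']); print(p,s['gripper_width'],Rn.from_quat(s['tcp_rot']).as_euler('xyz'))
x=.469+p[0]-.565
go([.47,.1,.16],.02);go([x,-.082,.16],.055); go([x,-.082,.0625+p[2]],.055)
```

```text
[0.56580271 0.10651988 0.01359842] 0.05631575036533086 [-3.1409432  -0.00366832 -0.00323315]
[ -95.2    6.7 -146.8] [-0.001 -0.004 -0.023] rows>= 2.8
[ -94.9  188.7 -146.9] [-0.001 -0.004 -0.058] rows>= 4.1
[-95.2 188.8 -63. ] [-0.001 -0.004 -0.058] rows>= 3.5
```

send_rows([
  [[0,0,-20,0,0,0,-1],[0,0,-70,0,0,0,-1],[0,0,-120,0,0,0,-1],[-45,0,-147,0,0,-0.02,-1],[-95,10,-147,0,0,-0.058,-1],[-95,60,-147,0,0,-0.058,-1],[-95,110,-147,0,0,-0.058,-1],[-95,160,-140,0,0,-0.058,-1],[-95,189,-130,0,0,-0.058,-1],[-95,189,-100,0,0,-0.058,-1],[-95,189,-75,0,0,-0.058,-1],[-95,189,-67,0,0,-0.058,-1],[-95,189,-64,0,0,-0.058,-1],[-95,189,-64,0,0,-0.058,-1]],
])

```text
clock: 27.35
tool_pos: [0.4698, -0.0824, 0.0765]
tcp_rot: [1.0, 0.028, 0.001, 0.0]
ft_force: [-1.0, -0.1, -1.1]
gripper_width: 0.0561
finger_force: 85.2
```

send_rows([
  [[0,0,1.5,0,0,0,-1],[0,0,2.5,0,0,0,-1],[0,0,2.5,0,0,0,-1]],
])

```text
clock: 27.72
tool_pos: [0.47, -0.0825, 0.0755]
tcp_rot: [1.0, 0.027, 0.002, 0.0]
ft_force: [-2.8, -1.4, 19.8]
gripper_width: 0.056
finger_force: 87.7
```

send_rows([
  [[0,0,-1,0,0,0,1],[0,0,-1,0,0,0,1],[0,0,-1,0,0,0,1],[0,0,-60,0,0,0,1],[0,-50,-105,0,0,0,1],[0,-110,-115,0,0,0,1],[30,-170,-115,0,0,0.03,1],[60,-230,-115,0,0,0.048,1],[105,-293,-115,0,0,0.048,1],[105,-293,-115,0,0,0.048,1],[105,-293,-115,0,0,0.048,1],[105,-293,-115,0,0,0.048,1]],
])

```text
clock: 29.22
tool_pos: [0.5572, 0.2139, 0.1879]
tcp_rot: [1.0, 0.003, -0.0, 0.001]
ft_force: [0.8, -1.3, 1.0]
gripper_width: 0.0857
finger_force: 0.0
```

Run:
```python
from h import *
s=readout.state();p=np.array(s['tool_pos']); print(p,Rn.from_quat(s['tcp_rot']).as_euler('xyz'))
im,d,P,m=pts("wrist"); boards(im,P)
im,d,P,m=pts("scene"); 
b=P[mask(im,P,'blue')&(P[...,1]<-.03)&(P[...,0]<.55)&(P[...,1]>-.13)]; b=b[b[:,2]>.082];print(len(b),np.median(b[:,2]),cv2.minAreaRect((b[:,:2]*1000).astype(np.float32)))
go([.5605,.217,.07],.007);go([.5605,.217,.022],.007)
```

```text
[0.55716488 0.21393165 0.18789041] [3.13941657e+00 1.45540497e-04 5.95723548e-03]
board 2135 z 0.036 c [560.8 211.1] size 98.7 44.8 yaw 0.005
board 1852 z 0.0361 c [561.  210.9] size 98.7 43.9 yaw 0.017
990 0.08626753049727286 ((466.4613342285156, -82.69637298583984), (98.01824188232422, 58.640071868896484), 2.8839356899261475)
[  3.   -3.6 118.2] [ 0.002 -0.    -0.002] rows>= 1.9
[  3.   -3.7 166.2] [ 0.002 -0.    -0.002] rows>= 2.7
```

send_rows([
  [[2,-2.5,60,0.002,0,0,1],[2,-2.5,110,0.002,0,0,1],[2,-2.5,118,0.002,0,0,1],[2,-2.5,118,0.002,0,0,1],[2,-2.5,150,0.002,0,0,1],[2,-2.5,166,0.002,0,0,1],[2,-2.5,166,0.002,0,0,1],[2,-2.5,166,0.002,0,0,-1],[2,-2.5,166,0.002,0,0,-1],[2,-2.5,166,0.002,0,0,-1],[2,-2.5,166,0.002,0,0,-1],[2,-2.5,166,0.002,0,0,-1]],
], grip_force=80)

```text
clock: 30.82
tool_pos: [0.5611, 0.219, 0.0243]
tcp_rot: [1.0, 0.003, 0.002, -0.002]
ft_force: [-0.4, 0.3, 6.6]
gripper_width: 0.0557
finger_force: 86.3
```

Run:
```python
from h import *
s=readout.state();p=np.array(s['tool_pos']); print(p,s['gripper_width'],Rn.from_quat(s['tcp_rot']).as_euler('xyz'))
x=.469+p[0]-.5605
go([.47,.1,.18],.02);go([x,-.082,.18],.055); go([x,-.082,.0865+p[2]-.012],.055)
```

```text
[0.56111196 0.21899789 0.02425222] 0.05570978653975684 [-3.13824913 -0.00391934  0.00676628]
[ -91.3  117.9 -156.5] [-0.003 -0.004 -0.013] rows>= 3.5
[ -92.9  299.8 -157.1] [-0.003 -0.004 -0.048] rows>= 5.6
[-93.2 300.1 -75.9] [-0.003 -0.004 -0.048] rows>= 5.2
```

send_rows([
  [[0,0,-20,0,0,0,-1],[0,0,-70,0,0,0,-1],[0,0,-120,0,0,0,-1],[-45,40,-157,0,0,-0.02,-1],[-93,80,-157,0,0,-0.048,-1],[-93,130,-157,0,0,-0.048,-1],[-93,180,-157,0,0,-0.048,-1],[-93,230,-157,0,0,-0.048,-1],[-93,280,-150,0,0,-0.048,-1],[-93,300,-140,0,0,-0.048,-1],[-93,300,-110,0,0,-0.048,-1],[-93,300,-88,0,0,-0.048,-1],[-93,300,-80,0,0,-0.048,-1],[-93,300,-77,0,0,-0.048,-1],[-93,300,-77,0,0,-0.048,-1]],
])

```text
clock: 32.7
tool_pos: [0.4696, -0.0821, 0.0993]
tcp_rot: [1.0, 0.028, 0.001, -0.001]
ft_force: [-0.6, -1.5, -0.1]
gripper_width: 0.0564
finger_force: 85.4
```

send_rows([
  [[0,0,1.5,0,0,0,-1],[0,0,2.5,0,0,0,-1],[0,0,2.5,0,0,0,-1]],
])

```text
clock: 33.08
tool_pos: [0.4697, -0.0823, 0.0981]
tcp_rot: [1.0, 0.027, 0.002, -0.001]
ft_force: [-2.5, -0.4, 17.4]
gripper_width: 0.0563
finger_force: 87.5
```

send_rows([
  [[0,0,-1,0,0,0,1],[0,0,-1,0,0,0,1],[0,0,-1,0,0,0,1],[0,0,-60,0,0,0,1],[0,0,-120,0,0,0,1],[0,0,-180,0,0,0,1],[0,-60,-220,0,0,0,1],[0,-120,-220,0,0,0,1],[0,-120,-220,0,0,0,1]],
])

```text
clock: 34.2
tool_pos: [0.4619, 0.0422, 0.3178]
tcp_rot: [0.999, 0.032, 0.002, -0.002]
ft_force: [0.3, 0.4, -1.0]
gripper_width: 0.0849
finger_force: 0.0
```

Run:
```python
from h import *
s=readout.state();p=np.array(s['tool_pos']); print(p)
for n in("scene","side","wrist"):
    im,d,P,m=pts(n)
    save(im[120:400,170:500] if n!='wrist' else im,n+"5")
    b=P[mask(im,P,'blue')&(P[...,1]<-.03)&(P[...,0]<.55)&(P[...,1]>-.13)]
    t=b[b[:,2]>.104]; print(n,'top',len(t),np.percentile(t[:,2],[10,50,90]).round(4),cv2.minAreaRect((t[:,:2]*1000).astype(np.float32)))
    for c in comps(mask(im,P,'red')):
        q=P[c]; md=np.nanmedian(q,0)
        if abs(md[0]-.555)<.014 and abs(md[1]+.08)<.05:
            zf=q[q[:,0]<.5555-.052*(q[:,1]+.08)+.003][:,2]; print(' tab front',len(q),len(zf),np.percentile(zf,[0,2,50,98,100]).round(4) if len(zf) else '', 'all max',np.percentile(q[:,2],[50,98]))
```

```text
[0.46193913 0.04221327 0.31778556]
scene top 1061 [0.1078 0.1101 0.1121] ((466.50970458984375, -82.37278747558594), (98.82170867919922, 59.0037956237793), 2.9433658123016357)
 tab front 217 187 [0.1077 0.1085 0.1185 0.124  0.1249] all max [0.11887925 0.12396483]
side top 639 [0.1071 0.111  0.1121] ((465.9700622558594, -77.04124450683594), (95.69119262695312, 53.35947036743164), 3.041321039199829)
 tab front 140 108 [0.1081 0.1091 0.1187 0.1241 0.1244] all max [0.1194405  0.12416266]
wrist top 8669 [0.1087 0.11   0.111 ] ((469.41314697265625, -82.48844146728516), (99.33061218261719, 57.816062927246094), 2.917529344558716)
 tab front 390 229 [0.1109 0.1132 0.1209 0.1229 0.1866] all max [0.12106953 0.12273144]
```

View pics/side5.png

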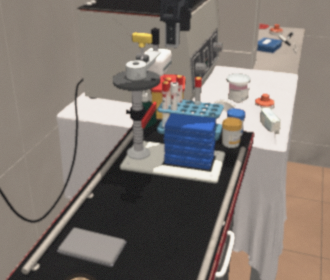

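Run:
```python
from h import *
im,d,P,m=pts("scene"); h=cv2.cvtColor(im,cv2.COLOR_RGB2HSV)
kn=(h[...,2]<60)&(P[...,2]>0.235)&(P[...,2]<0.28)&(abs(P[...,0]-.58)<.04)&(abs(P[...,1]+.195)<.04)
b=P[kn]; print(len(b),np.median(b,0),b.min(0),b.max(0))
go([.5818,-.1946,.34],1.56); go([.5818,-.1946,.243],1.56)
```

```text
153 [ 0.57579129 -0.19734568  0.25978157] [ 0.57089331 -0.20337918  0.23579027] [ 0.58900549 -0.18636047  0.26798126]
[107.5 235.9 -24.4] [-1.000e-03 -1.000e-03 -1.507e+00] rows>= 8.1
[107.5 236.   72.6] [-1.000e-03 -1.000e-03 -1.507e+00] rows>= 8.1
```

The knob is where I left it.

send_rows([
  [[107.5,236,-24,0,0,-1.507,1],[107.5,236,-24,0,0,-1.507,1],[107.5,236,-24,0,0,-1.507,1],[107.5,236,-24,0,0,-1.507,1],[107.5,236,-24,0,0,-1.507,1],[107.5,236,-24,0,0,-1.507,1],[107.5,236,-24,0,0,-1.507,1],[107.5,236,-24,0,0,-1.507,1],[107.5,236,-24,0,0,-1.507,1],[107.5,236,-24,0,0,-1.507,1],[107.5,236,30,0,0,-1.507,1],[107.5,236,72,0,0,-1.507,1],[107.5,236,72,0,0,-1.507,1],[107.5,236,72,0,0,-1.507,-1],[107.5,236,72,0,0,-1.507,-1],[107.5,236,72,0,0,-1.507,-1],[107.5,236,72,0,0,-1.507,-1],[107.5,236,72,0,0,-1.507,-1],[107.5,236,72,0,0,-1.507,-1],[107.5,236,72,0,0,-1.507,-1]],
], grip_force=50)

```text
clock: 36.9
tool_pos: [0.5828, -0.1927, 0.2453]
tcp_rot: [0.71, 0.704, 0.001, 0.0]
ft_force: [-0.9, -0.7, 5.4]
gripper_width: 0.0183
finger_force: 48.7
```

Run:
```python
from h import *
for t in list(np.arange(.12,1.45,.12))+[1.48]: print([round(float(118*(1-np.cos(t))),1),round(float(-118*np.sin(t)),1),-2,0,0,round(float(t),2),-1],end=', ')
go([.4655,-.0836,.242],.058)
```

```text
[0.8, -14.1, -2, 0, 0, 0.12, -1], [3.4, -28.0, -2, 0, 0, 0.24, -1], [7.6, -41.6, -2, 0, 0, 0.36, -1], [13.3, -54.5, -2, 0, 0, 0.48, -1], [20.6, -66.6, -2, 0, 0, 0.6, -1], [29.3, -77.8, -2, 0, 0, 0.72, -1], [39.2, -87.9, -2, 0, 0, 0.84, -1], [50.3, -96.7, -2, 0, 0, 0.96, -1], [62.4, -104.1, -2, 0, 0, 1.08, -1], [75.2, -110.0, -2, 0, 0, 1.2, -1], [88.7, -114.3, -2, 0, 0, 1.32, -1], [102.6, -117.0, -2, 0, 0, 1.44, -1], [107.3, -117.5, -2, 0, 0, 1.48, -1], [ 108.  -118.4    3.2] [ 1.000e-03 -3.000e-03  1.504e+00] rows>= 8.1
```

send_rows([
  [[0.8,-14.1,-1,0,0,0.12,-1],[3.4,-28,-1,0,0,0.24,-1],[7.6,-41.6,-1,0,0,0.36,-1],[13.3,-54.5,-1,0,0,0.48,-1],[20.6,-66.6,-1,0,0,0.6,-1],[29.3,-77.8,-1,0,0,0.72,-1],[39.2,-87.9,-1,0,0,0.84,-1],[50.3,-96.7,-1,0,0,0.96,-1],[62.4,-104.1,-1,0,0,1.08,-1],[75.2,-110,-1,0,0,1.2,-1],[88.7,-114.3,-1,0,0,1.32,-1],[102.6,-117,-1,0,0,1.44,-1],[108,-118,-1,0,0,1.5,-1],[108,-118,-1,0,0,1.5,-1],[108,-118,-1,0,0,1.5,-1]],
])

```text
clock: 38.78
tool_pos: [0.4668, -0.0831, 0.2453]
tcp_rot: [0.999, 0.032, 0.002, -0.002]
ft_force: [5.5, 2.0, -6.5]
gripper_width: 0.0183
finger_force: 49.8
```

Run:
```python
from h import *
s=readout.state();p=np.array(s['tool_pos']); print(p,Rn.from_quat(s['tcp_rot']).as_euler('xyz'),s['ft_force'])
```

```text
[ 0.46683124 -0.08312537  0.24528064] [-3.13825756 -0.00421872  0.0631226 ] [ 5.52279522  2.03311332 -6.46263802]
```

send_rows([
  [[0,0,0,0,0,0,0],[0,0,0,0,0,0,0],[0,0,0,0,0,0,0],[0,0,-40,0,0,0,0],[0,0,-100,0,0,0,0],[0,0,-120,0,0,0,0],[0,0,-120,0,0,0,0]],
])

```text
clock: 39.65
tool_pos: [0.466, -0.0838, 0.3666]
tcp_rot: [1.0, 0.031, 0.002, -0.001]
ft_force: [-0.7, 0.0, -0.7]
gripper_width: 0.0426
finger_force: 0.0
```

Run:
```python
from h import *
im,d,P,m=pts("wrist")
for c in comps(mask(im,P,'yellow'),60):
    b=P[c]; zt=np.nanpercentile(b[:,2],80)
    if zt<.2: continue
    t=b[abs(b[:,2]-zt)<.004]; print('yellow',len(b),zt,cv2.minAreaRect((t[:,:2]*1000).astype(np.float32)))
h=cv2.cvtColor(im,cv2.COLOR_RGB2HSV)
b=P[(h[...,2]<70)&(P[...,2]>0.262)&(P[...,2]<0.275)]; print(len(b), b.min(0),b.max(0))
go([.548,-.079,.33],1.62);go([.548,-.079,.26],1.62)
```

```text
yellow 2103 0.27835740336406223 ((548.3109741210938, -79.10923767089844), (11.839736938476562, 41.49052047729492), 3.373851776123047)
60 [ 0.45808834 -0.08316105  0.26374245] [ 0.47133513 -0.07506168  0.26729936]
[83.   0.1 35.3] [ 0.    -0.003 -1.558] rows>= 8.3
[ 82.9   0.2 105.3] [ 0.    -0.003 -1.558] rows>= 8.3
```

send_rows([
  [[83,0,20,0,-0.003,-1.558,0],[83,0,35,0,-0.003,-1.558,0],[83,0,35,0,-0.003,-1.558,0],[83,0,35,0,-0.003,-1.558,0],[83,0,35,0,-0.003,-1.558,0],[83,0,35,0,-0.003,-1.558,0],[83,0,35,0,-0.003,-1.558,0],[83,0,35,0,-0.003,-1.558,0],[83,0,35,0,-0.003,-1.558,0],[83,0,35,0,-0.003,-1.558,0],[83,0,75,0,-0.003,-1.558,0],[83,0,105,0,-0.003,-1.558,0],[83,0,105,0,-0.003,-1.558,0],[83,0,105,0,-0.003,-1.558,-1],[83,0,105,0,-0.003,-1.558,-1],[83,0,105,0,-0.003,-1.558,-1],[83,0,105,0,-0.003,-1.558,-1],[83,0,105,0,-0.003,-1.558,-1]],
], grip_force=60)

```text
clock: 41.95
tool_pos: [0.5476, -0.078, 0.2617]
tcp_rot: [0.689, 0.724, -0.0, -0.0]
ft_force: [-4.7, 0.7, 6.4]
gripper_width: 0.0111
finger_force: 59.4
```

Lift about 3 mm and turn back.

send_rows([
  [[0,0,-2,0,0,0,-1],[0,0,-4,0,0,0,-1],[0,0,-4,0,0,0.15,-1],[0,0,-4,0,0,0.3,-1],[0,0,-4,0,0,0.45,-1],[0,0,-4,0,0,0.6,-1],[0,0,-4,0,0,0.75,-1],[0,0,-4,0,0,0.9,-1],[0,0,-4,0,0,1.05,-1],[0,0,-4,0,0,1.2,-1],[0,0,-4,0,0,1.35,-1],[0,0,-4,0,0,1.5,-1],[0,0,-4,0,0,1.57,-1],[0,0,-4,0,0,1.57,-1],[0,0,-4,0,0,1.57,-1]],
])

```text
clock: 43.82
tool_pos: [0.5478, -0.0784, 0.2639]
tcp_rot: [1.0, 0.026, -0.001, -0.0]
ft_force: [-2.5, 1.1, -7.7]
gripper_width: 0.0108
finger_force: 58.5
```

send_rows([
  [[0,0,3,0,0,0,-1],[0,0,6,0,0,0,-1],[0,0,9,0,0,0,-1],[0,0,12,0,0,0,-1],[0,0,15,0,0,0,-1],[0,0,15,0,0,0,-1]],
])

```text
clock: 44.58
tool_pos: [0.548, -0.0784, 0.2499]
tcp_rot: [1.0, 0.025, -0.0, 0.0]
ft_force: [-5.9, -0.3, 0.1]
gripper_width: 0.0109
finger_force: 59.5
```

send_rows([
  [[0,0,0,0,0,0,0],[0,0,0,0,0,0,0],[0,0,0,0,0,0,0],[0,0,-40,0,0,0,0],[0,0,-90,0,0,0,0],[-60,0,-130,0,0,0,0],[-80,0,-140,0,0,0,0],[-80,0,-140,0,0,0,0]],
])

```text
clock: 45.58
tool_pos: [0.4681, -0.0829, 0.3911]
tcp_rot: [1.0, 0.025, 0.002, 0.001]
ft_force: [0.2, -0.0, -0.7]
gripper_width: 0.0426
finger_force: 0.0
```

Run:
```python
from h import *
im,d,P,m=pts("wrist")
for c in comps(mask(im,P,'yellow'),60):
    b=P[c]; zt=np.nanpercentile(b[:,2],80)
    if zt<.2: continue
    t=b[abs(b[:,2]-zt)<.004]; print('yellow',len(b),zt,cv2.minAreaRect((t[:,:2]*1000).astype(np.float32)))
for n in("scene","side"):
    im,d,P,m=pts(n); save(im[120:400,170:500],n+"6")
    b=P[mask(im,P,'blue')&(P[...,1]<-.03)&(P[...,0]<.55)&(P[...,1]>-.13)&(P[...,2]>.1)]; print(n,len(b),np.median(b,0))
    for c in comps(mask(im,P,'red')):
        q=P[c]; md=np.nanmedian(q,0)
        if abs(md[0]-.555)<.014 and abs(md[1]+.08)<.05: print(' tab',len(q),np.percentile(q[:,2],[2,98]))
```

```text
yellow 1458 0.26648004106393847 ((548.2976684570312, -79.22527313232422), (40.97059631347656, 11.75810432434082), 2.4461193084716797)
scene 862 [ 0.45143139 -0.09247547  0.10997616]
 tab 161 [0.10880134 0.12361376]
side 733 [ 0.46398241 -0.06772819  0.11081967]
 tab 138 [0.10641633 0.12402903]
```

View pics/scene6.png

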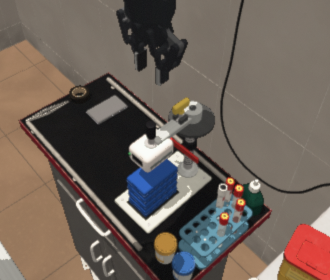

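View pics/side6.png

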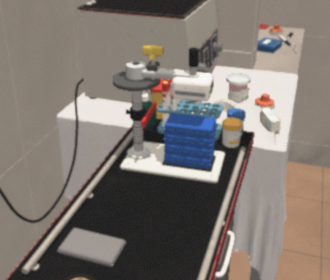

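Both views show the head back over the four-board stack and the grey board left at (105,108). The bottle and cups are standing. The handle top is at 0.2665 m, the same as at the start, so the pin is fully in.

```bash
python3 -c "
from workcell import robot; print(robot.job_done())"
```

```text
the job is handed in; nothing more can be done
None
```

I handed the job in with four thick boards stacked square on the mat, their top about 2–3 mm above the tab's lower edge, the head back over them and the pin fully in and locked; the thin grey board was left off the stand, and no pass/fail result came back.

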